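# Pry open the bin that has run empty

## Robot

A 6-joint arm with a two-finger parallel gripper is mounted at the origin on the work surface. World frame = base frame: x ahead of the robot, y to its left, z up, the work surface at z = 0. Lengths are in m, angles in rad, forces in N, time in s.
With the tool pointing down it reaches from about 0.225 to 0.875 m from the base axis. Payload 3.4 kg.
Tool frame: the origin (TCP) lies on the centre line of the jaws, within the pads' length; the fingertips stand 19 mm ahead of it and the grasp point (between the pads) is the TCP (nose_length is the distance from the TCP to the fingertips, in m); z points along the fingers, y is the direction in which the jaws open and shut (so a half turn about z gives the same grasp; the last joint's range is limited). The gripper opens to 85 mm and grips with 20 to 120 N. Pads are 22 mm wide; open, the fingers measure 114 mm over their backs; the gripper's body (76 mm by 85 mm) begins 54 mm behind the grasp point. The pads swing forward as they close: fully open they stand 13 mm farther back than shut.
Start: joints at [-1.383, 0.276, 1.505, -0, 1.361, -0.121], TCP at [0.175, -0.548, 0.25] pointing down, gripper open.
Joint ranges: [-2.89, 2.89], [-0.75, 2.08], [0.22, 2.7], [-1.18, 4.32], [0.11, 2.71], [-2.7, 2.7]. Speed limits (rad/s): [2.57, 2.57, 3.14, 3.14, 3.14, 3.14].

## Interface

Orientations are given as a unit quaternion [w, x, y, z].
In Python, from rig import * gives the robot as it stands.
- The arm moves only by the shell command python3 -m jog 'ROWS' [OPENING] [FORCE]. ROWS is JSON, one flat list of numbers, 6 for each row, row after row: the shift along the tool's x, y, z in mm, then the turn, a rotation vector about the tool's x, y, z in degrees. In form: [tx, ty, tz, wx, wy, wz, tx, ty, tz, wx, wy, wz, ...]. A call has 1 to 10 rows; each row is the pose to reach, as a shift and turn from the pose commanded when the call began, along the tool's axes at that moment; what a row does not reach only later rows make up. A row lasts 1/8 s, in which the tool goes at most 62.5 mm and 10.7 degrees, less where a joint would pass 70% of its speed; a pose out of reach is approached as far as the arm can. A call with a gripper value outside its range is refused whole. OPENING is the closure, from 0 (fully open) to 1 (shut), set as the call begins (- or left out, the last holds). The fingers move at their own pace and stop on an object; FORCE is the grip in N (left out, the last holds). Time passes only in rows, so rows that repeat a pose let the fingers close. It gives the time, the measured TCP pose, the force and the opening at its end, in the units of the state.
- get_state(): the state, without advancing time (a new reading comes with each control period).
- get_image(name): name is "side" or "top"; returns a dict with "frame" (384x512x3 uint8, red, green, blue), "camera_matrix" (3x3 intrinsics, pixels), "k1" (the pictures are not rectified: a ray, as slopes to the right and down, at radius r is drawn at 1 + k1 r^2 times it, then the intrinsics apply), "rvec" (rotation vector, rad) and "tvec" (3), from world to camera coordinates, as OpenCV has them. Camera axes: x right, y down, z forward; pixel columns grow to the right and rows downward; lengths in m; the calibration is good to about 2 mm. A picture is of the moment at which its call begins. There is no depth.
- sign_off(): hands the job in, once; it reports no verdict.
The state is a dict: "clock": time; "qpos": joint angles; "qd": joint speeds; "effort": joint torques, N m; "position": TCP position; "ee_rot": TCP orientation; "contact_force": force on the tool from outside, world axes, zero at the start; "moment": the same for the moment, N m; "width": finger opening in m.
Only numpy, scipy, OpenCV 4.12 (cv2) and the standard library are available. Lean on these libraries where they do the work, as an engineer would, in place of code of your own. Each camera call takes 0.05 s, during which the arm holds its last target.

## Task

One of the three clear-lidded blue bins holds no fittings any more, only a white reorder card. Take the flat pry tool, put its blade into the slot under that bin's lid and lever the lid open, past 45 degrees so that it stays up for refilling, then lay the tool flat on the bench again. Keep the robot's hand off the bins, leave the two stocked bins shut and do not disturb the other things on the bench.

Things in the scene. Friction and masses are not known exactly. Their poses are not given: they have to be found in the camera images.
- bin_a: One of three identical blue plastic bins, 130 deep (x) by 100 wide (y) by 78 mm high, walls 4 mm, fixed to a 4 mm steel plate on the bench. Origin: centre of its underside (4 mm above the bench); x points from its front to its back, z up. Its front wall (at x = -65 mm) is only 58 mm high, so a 20 mm high, 92 mm wide slot stays open between it and the closed lid, whose underside is 78 mm above the origin.
- lid_a (a joint): Lid of bin_a: a blue frame with a clear pane, 130 x 100 x 5 mm, 80 g, hinged along the bin's top rear edge (65 mm behind the origin, 78 mm up); 0 = shut, grows in rad as its front edge swings up, to 1.75 at most. The hinge is stiff: it stays where it is left and takes about 1.5 N at the front edge to raise.
- lid_a_edge (a point): Middle of the lower front edge of lid_a (moves with the lid), 130 mm from its hinge line.
- bin_b: One of three identical blue plastic bins, 130 deep (x) by 100 wide (y) by 78 mm high, walls 4 mm, fixed to a 4 mm steel plate on the bench. Origin: centre of its underside (4 mm above the bench); x points from its front to its back, z up. Its front wall (at x = -65 mm) is only 58 mm high, so a 20 mm high, 92 mm wide slot stays open between it and the closed lid, whose underside is 78 mm above the origin.
- lid_b (a joint): Lid of bin_b: a blue frame with a clear pane, 130 x 100 x 5 mm, 80 g, hinged along the bin's top rear edge (65 mm behind the origin, 78 mm up); 0 = shut, grows in rad as its front edge swings up, to 1.75 at most. The hinge is stiff: it stays where it is left and takes about 1.5 N at the front edge to raise.
- lid_b_edge (a point): Middle of the lower front edge of lid_b (moves with the lid), 130 mm from its hinge line.
- bin_c: One of three identical blue plastic bins, 130 deep (x) by 100 wide (y) by 78 mm high, walls 4 mm, fixed to a 4 mm steel plate on the bench. Origin: centre of its underside (4 mm above the bench); x points from its front to its back, z up. Its front wall (at x = -65 mm) is only 58 mm high, so a 20 mm high, 92 mm wide slot stays open between it and the closed lid, whose underside is 78 mm above the origin.
- lid_c (a joint): Lid of bin_c: a blue frame with a clear pane, 130 x 100 x 5 mm, 80 g, hinged along the bin's top rear edge (65 mm behind the origin, 78 mm up); 0 = shut, grows in rad as its front edge swings up, to 1.75 at most. The hinge is stiff: it stays where it is left and takes about 1.5 N at the front edge to raise.
- lid_c_edge (a point): Middle of the lower front edge of lid_c (moves with the lid), 130 mm from its hinge line.
- stock_hinges: Three dark steel furniture hinges lying in one of the bins, a heap about 80 x 75 x 40 mm, seen through the pane; origin at the middle of its underside, within 15 mm of the bin's centre.
- stock_handles: Four black bow handles lying side by side in another bin, about 95 x 65 x 31 mm; origin at the middle of the underside, within 15 mm of the bin's centre.
- card: White reorder card, 70 x 50 x 1 mm, lying on the floor of the bin that is otherwise empty; origin at its middle, within 15 mm of that bin's centre.
- pry_grip (a point): Pry tool, where to hold it: a point in the middle of its black handle, 14 mm above the tool's flat underside. x points along the tool towards the blade's tip, z up. The handle is 20 wide (y), 28 high and 95 mm long, and reaches from 70 mm behind this point to 25 mm ahead. The whole tool weighs about 120 g, balanced about 15 mm ahead of this point; it starts lying on the bench with the blade pointing roughly away from the robot.
- pry_tip (a point): Middle of the tip of the pry tool's flat steel blade, 110 mm ahead of pry_grip. The blade is 24 wide, 3 mm thick, sticks out 65 mm ahead of the handle and lies 12 to 15 mm above the tool's underside.
- screwdriver: Bystander: a screwdriver, 190 mm, round black handle, lying on the bench among the tools.
- wrench: Bystander: a flat steel wrench, 170 mm, lying on the bench among the tools.
- carton: Bystander: a cardboard carton 90 x 120 x 60 mm, standing on the bench. Origin at its underside.
- tape: Bystander: a cardboard ring 90 mm across, 25 mm high, standing on the bench. Origin at its underside.
- corner_bracket: Bystander: a steel angle bracket 60 x 40 x 60 mm, standing on the bench. Origin at its underside.
- levelling_foot: Bystander: a steel levelling foot, 44 mm across, 50 mm high, standing on the bench. Origin at its underside.

How it is judged:
By the outcome, as a careful person would: the job done as asked, in the order asked, and still so for the second after the job is handed in, with the robot touching nothing.
It also fails if it takes over 59 s, if anything falls off the work surface, if the arm or the gripper's body presses on something with over 40 N, if the wrist force passes 120 N, or if a joint passes its speed limit or range.

## Working session

There is one attempt and no reset: what is moved stays moved. The work goes in short steps, Python scripts to look and compute and a shell command to move; the robot and the scene stay as the last step left them, time stands still between calls to the robot, and variables do not carry over. Pictures are saved under pics/ and viewed, and the job is handed in when it is done.

```bash
mkdir -p pics; ls; python3 - <<'E'
from rig import *
import cv2
s=get_state();print(s)
for n in("side","top"):
    d=get_image(n);cv2.imwrite(f"pics/{n}0.png",d["frame"][:,:,::-1]);print(n,d["camera_matrix"],d["k1"],d["rvec"],d["tvec"])
E
```

```text
pics
{'clock': 0.0, 'qpos': array([-1.38301209e+00,  2.76594090e-01,  1.50615693e+00, -7.75605740e-07,
        1.36072185e+00, -1.20982904e-01]), 'qd': array([-0.00091132, -0.00035186, -0.00019961, -0.00015081, -0.00035674,
       -0.00076201]), 'effort': array([-2.88277743e-04, -4.16770864e+01, -2.45804501e+01, -3.86593183e-04,
        1.08997858e-02, -3.23800442e-06]), 'position': array([ 0.17464091, -0.54729831,  0.24943073]), 'ee_rot': array([-9.39570330e-04,  9.88106059e-01,  1.53771041e-01, -3.17733612e-05]), 'contact_force': array([-0.39615531, -0.43842954, -0.38857081]), 'moment': array([-0.03475696, -0.00246249, -0.0346545 ]), 'width': 0.08548485429716554}
side [[442.83265286   0.         252.60245673]
 [  0.         442.83265286 195.68468869]
 [  0.           0.           1.        ]] -0.050532018123239694 [ 1.02069349 -2.35726501  1.10283083] [0.39681981 0.31759859 1.15887776]
top [[380.22906228   0.         256.79800201]
 [  0.         380.22906228 191.93997144]
 [  0.           0.           1.        ]] -0.12554867485934232 [ 2.18822531 -2.20199321  0.09588098] [-0.00948065  0.6100232   1.38532081]
```

View pics/top0.png

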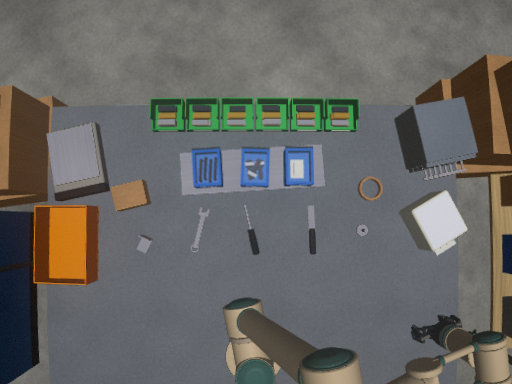

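View pics/side0.png

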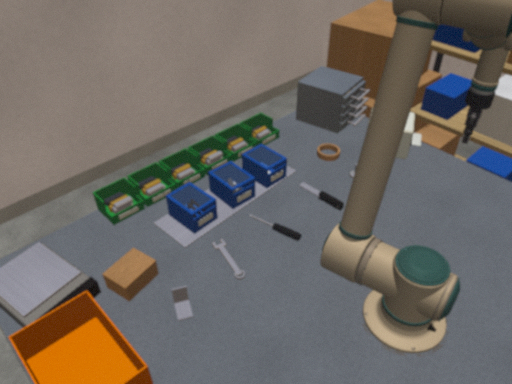

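The top view shows the card in the right-hand bin, around (298,167). The pry tool lies at about (311,230) with its blade pointing up in the image. Next I'll zoom in and measure.

```bash
cat > h.py <<'E'
import numpy as np, cv2
from rig import *
def cam(d):
    return np.array(d["camera_matrix"]),np.array([d["k1"],0,0,0.]),cv2.Rodrigues(np.array(d["rvec"]))[0],np.array(d["tvec"])
def onz(d,uv,z):
    K,D,R,t=cam(d); p=cv2.undistortPoints(np.array(uv,float).reshape(-1,1,2),K,D).reshape(-1,2)
    r=np.c_[p,np.ones(len(p))]@R; c=-R.T@t
    return c+r*((z-c[2])/r[:,2])[:,None]
def proj(d,P):
    K,D,R,t=cam(d); return cv2.projectPoints(np.array(P,float).reshape(-1,1,3),np.array(d["rvec"]),t,K,D)[0].reshape(-1,2)
def crop(d,x0,y0,x1,y1,f,name):
    cv2.imwrite("pics/"+name,cv2.resize(d["frame"][y0:y1,x0:x1,::-1],None,fx=f,fy=f,interpolation=cv2.INTER_CUBIC))
E
python3 - <<'E'
from h import *
d=get_image("top"); crop(d,260,135,360,265,4.5,"topz.png")
s=get_image("side"); crop(s,200,130,360,220,5,"sidez.png")
f=d["frame"].astype(int);hsv=cv2.cvtColor(d["frame"],cv2.COLOR_RGB2HSV)
sub=np.zeros(f.shape[:2],np.uint8)
m=((hsv[...,0]>100)&(hsv[...,0]<125)&(hsv[...,1]>150)).astype(np.uint8);m[:140]=0;m[195:]=0;m[:,:180]=0;m[:,330:]=0
cs,_=cv2.findContours(m,cv2.RETR_EXTERNAL,cv2.CHAIN_APPROX_NONE)
for c in cs:
    if cv2.contourArea(c)>100:
        r=cv2.minAreaRect(c);b=cv2.boxPoints(r);print("bin",r,b.tolist());print(onz(d,b,.087).round(4))
roi=f[195:265,295:330].sum(2)
for nm,m in(("handle",roi<110),("blade",roi>350)):
    m=m.astype(np.uint8);ys,xs=np.nonzero(m);print(nm,len(xs))
    if len(xs)>10:
        r=cv2.minAreaRect(np.c_[xs+295,ys+195].astype(np.float32));b=cv2.boxPoints(r);print(r,b.tolist());print(onz(d,b,.028 if nm=="handle" else .015).round(4))
E
```

```text
bin ((254.81809997558594, 167.1392822265625), (26.79251480102539, 37.10972213745117), 1.8476102352142334) [[240.83056640625, 185.25257873535156], [242.02703857421875, 148.1621551513672], [268.8056335449219, 149.02598571777344], [267.6091613769531, 186.1164093017578]]
[[ 0.6294  0.0441  0.087 ]
 [ 0.7618  0.0394  0.087 ]
 [ 0.7584 -0.0559  0.087 ]
 [ 0.6258 -0.0504  0.087 ]]
bin ((206.73065185546875, 167.38259887695312), (36.58094787597656, 28.013858795166016), 86.98721313476562) [[191.78176879882812, 149.8535919189453], [219.75689697265625, 148.38121032714844], [221.67953491210938, 184.91160583496094], [193.70440673828125, 186.3839874267578]]
[[0.7569 0.2184 0.087 ]
 [0.7615 0.1186 0.087 ]
 [0.631  0.1117 0.087 ]
 [0.6263 0.2106 0.087 ]]
bin ((299.0, 166.0), (36.0, 28.0), 90.0) [[285.0, 148.0], [313.0, 148.0], [313.0, 184.0], [285.0, 184.0]]
[[ 0.7619 -0.1138  0.087 ]
 [ 0.7619 -0.2144  0.087 ]
 [ 0.6325 -0.2118  0.087 ]
 [ 0.633  -0.1121  0.087 ]]
handle 1
blade 159
((310.8691101074219, 216.3815460205078), (23.021242141723633, 6.891391277313232), 87.1375961303711) [[306.8529052734375, 205.05735778808594], [313.7357177734375, 204.7132110595703], [314.88531494140625, 227.7057342529297], [308.00250244140625, 228.0498809814453]]
[[ 0.5604 -0.1995  0.015 ]
 [ 0.5614 -0.2254  0.015 ]
 [ 0.4759 -0.2284  0.015 ]
 [ 0.4749 -0.2026  0.015 ]]
```

View pics/topz.png

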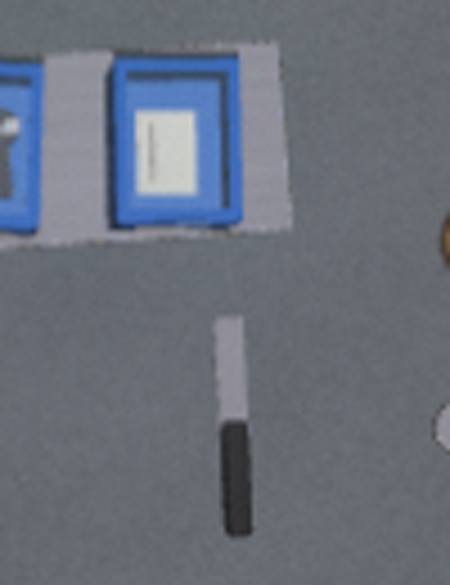

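View pics/sidez.png

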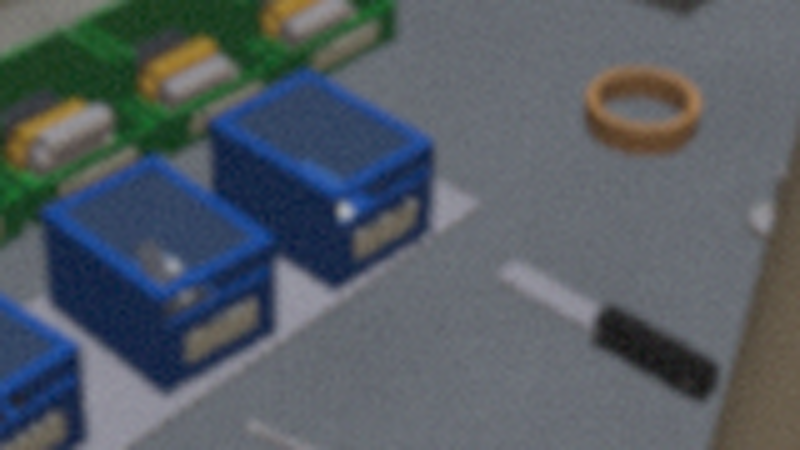

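The side view confirms it: the bin nearest the tape ring shows no fittings through its pane. The black handle sits below the blade at roughly (312,241) in the top view. I'll refine the handle axis and the bin yaw.

```bash
python3 - <<'E'
from h import *
d=get_image("top"); f=d["frame"].astype(int)
g=f.sum(2); print(g[240,305:320],g[215,303:320],g[200:260:2,312])
def cent(m,x0,y0):
    ys,xs=np.nonzero(m); return np.c_[xs+x0,ys+y0].astype(np.float32)
H=cent(g[195:265,300:325]<210,300,195);r=cv2.minAreaRect(H);print("H",len(H),r)
print("centre of handle top", onz(d,[H.mean(0)],.02))
B=cent(g[195:235,300:325]>350,300,195);
W=np.r_[onz(d,H,.026),onz(d,B,.015)][:,:2]
v=cv2.fitLine(W.astype(np.float32),cv2.DIST_HUBER,0,.01,.01).ravel();print("line",v,np.degrees(np.arctan2(v[1],v[0])))
a=onz(d,H,.026)[:,0];b=onz(d,B,.015)[:,0];print("handle x",a.min(),a.max(),"blade",b.min(),b.max())
hsv=cv2.cvtColor(d["frame"],cv2.COLOR_RGB2HSV)
m=((hsv[...,0]>100)&(hsv[...,0]<125)&(hsv[...,1]>120))
def edge(y0,y1,xs):
    return 0
# side edges of lids: leftmost/rightmost by row; front edge by column
for nm,c0,c1 in(("hd",185,232),("mid",236,275),("card",280,320)):
    for z in(.087,):
        L=[];R=[];F=[]
        for y in range(153,180):
            x=np.nonzero(m[y,c0:c1])[0]+c0;L.append((x.min()-.5,y));R.append((x.max()+.5,y))
        for x in range((c0+c1)//2-9,(c0+c1)//2+9):
            y=np.nonzero(m[140:195,x])[0]+140;F.append((x,y.max()+.5))
        for n,e in(("L",L),("R",R),("F",F)):
            w=onz(d,e,z)[:,:2].astype(np.float32);q=cv2.fitLine(w,cv2.DIST_HUBER,0,.01,.01).ravel();print(nm,n,q.round(4))
pl=(g>380)
s=get_image("side")
E
```

```text
[319 314 323 320 162 124 159 162 144 153 207 319 324 319 318] [324 324 329 321 293 419 441 437 437 439 439 383 329 332 323 315 316] [332 324 320 423 434 436 438 445 438 444 437 441 432 435 283 159 159 163
 161 164 162 160 150 149 155 158 148 248 325 324]
H 160 ((312.0, 241.0), (24.0, 6.0), 90.0)
centre of handle top [[ 0.42675485 -0.21622223  0.02      ]]
line [ 0.9999813   0.00611676  0.45914036 -0.21465786] 0.35046676
handle x 0.3832616212074107 0.4716479567782941 blade 0.4750675286755292 0.5605414865128213
hd L [0.9981 0.0611 0.7079 0.2172]
hd R [0.9987 0.0518 0.694  0.1138]
hd F [ 0.0736 -0.9973  0.6274  0.1639]
mid L [ 0.9986 -0.0538  0.6936  0.0436]
mid R [ 1.     -0.0096  0.6964 -0.0542]
mid F [5.400e-03 1.000e+00 6.283e-01 5.000e-04]
card L [ 0.9999 -0.0132  0.6962 -0.1111]
card R [ 0.9995  0.0305  0.706  -0.2125]
card F [ 0.0047  1.      0.631  -0.1629]
```

```bash
cat >> h.py <<'E'
from scipy.spatial.transform import Rotation as Ro
def go(p,yaw,pitch=0):
    """rows to reach TCP p with tool x at yaw deg, pointing down, pitched tip-up by pitch deg"""
    s=get_state();q=s["ee_rot"];R=Ro.from_quat([q[1],q[2],q[3],q[0]])
    T=Ro.from_euler("ZY",[yaw,-pitch],degrees=True)*Ro.from_quat([1,0,0,0])
    print("shift mm",(R.inv().apply(np.array(p)-s["position"])*1e3).round(1),"turn",(R.inv()*T).as_rotvec(degrees=True).round(2), "at",s["position"].round(4),"t",round(s["clock"],2),"F",s["contact_force"].round(2))
E
python3 -c "
from h import *
go([.4505,-.2155,.12],1.4)"
```

```text
shift mm [ 363.7 -232.6  130.2] turn [-0.03  0.   16.29] at [ 0.1747 -0.5477  0.25  ] t 0.3 F [-0.01 -0.07 -0.33]
```

```bash
python3 -m jog '[40,-26,0,0,0,3, 80,-51,0,0,0,6, 120,-77,10,0,0,9, 160,-102,30,0,0,12, 200,-128,50,0,0,14, 240,-153,70,0,0,16.3, 280,-179,90,0,0,16.3, 320,-205,110,0,0,16.3, 363.7,-232.6,130,0,0,16.3, 363.7,-232.6,130,0,0,16.3]' 0 && python3 -m jog '[0,0,0,0,0,0,0,0,0,0,0,0]' && python3 - <<'E'
from h import *
go([.4505,-.2155,.024],1.4)
d=get_image("side"); crop(d,250,130,410,250,5,"s1.png")
E
```

```text
clock: 1.55
position: [0.4512, -0.2126, 0.1189]
ee_rot: [-0.001, 1.0, 0.015, -0.001]
contact_force: [-0.8, 0.3, 0.1]
width: 0.0855
clock: 1.8
position: [0.4503, -0.217, 0.1209]
ee_rot: [0.001, 1.0, 0.011, 0.0]
contact_force: [0.4, 0.3, -0.3]
width: 0.0855
shift mm [ 0.2 -1.6 96.9] turn [ 0.06 -0.04 -0.09] at [ 0.4503 -0.217   0.1209] t 1.8 F [ 0.37  0.35 -0.32]
```

View pics/s1.png

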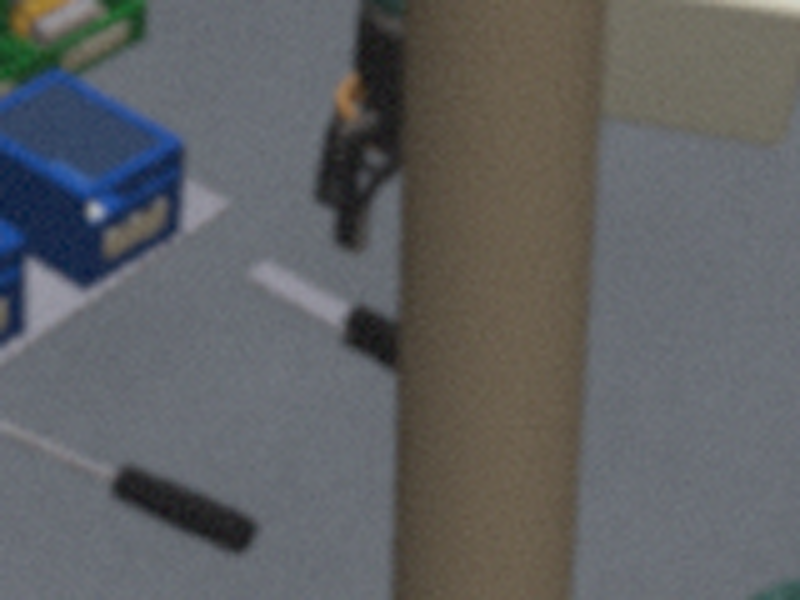

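The arm hides the handle, but the left finger is visible above it at (345,230) in the crop. I'll descend and grip.

```bash
python3 -m jog '[0,-1,30,0,0,0, 0,-1,60,0,0,0, 0,-1,80,0,0,0, 0,-1,90,0,0,0, 0,-1,96,0,0,0, 0,-1,96,0,0,0, 0,-1,96,0,0,0]' 0 && python3 -m jog '[0,0,0,0,0,0,0,0,0,0,0,0,0,0,0,0,0,0,0,0,0,0,0,0,0,0,0,0,0,0,0,0,0,0,0,0]' 1 90
```

```text
clock: 2.72
position: [0.451, -0.2151, 0.0249]
ee_rot: [0.0, 1.0, 0.012, 0.001]
contact_force: [-0.7, 0.9, 0.2]
width: 0.085
clock: 3.48
position: [0.4507, -0.2148, 0.0247]
ee_rot: [0.0, 1.0, 0.012, 0.0]
contact_force: [-0.2, 1.0, 5.6]
width: 0.0185
```

```bash
python3 -m jog '[0,0,-10,0,0,0, 0,0,-30,0,0,0, 0,0,-55,0,0,0, 0,0,-80,0,0,0, 0,0,-80,0,0,0, 0,0,-80,0,0,0]' && python3 - <<'E'
from h import *
d=get_image("side"); crop(d,250,110,410,230,5,"s2.png")
t=get_image("top"); crop(t,270,135,360,265,4.5,"t2.png")
s=get_state();print(s["position"],s["ee_rot"],s["width"],s["contact_force"])
E
```

```text
clock: 4.22
position: [0.4499, -0.2143, 0.1036]
ee_rot: [-0.0, 1.0, 0.012, -0.001]
contact_force: [-0.7, 0.7, -1.1]
width: 0.0185
[ 0.44969199 -0.21418283  0.10312301] [-6.86143181e-04  9.99925580e-01  1.21337925e-02 -1.06531924e-03] 0.01835694661880249 [ 0.03607763  0.22024436 -0.77316602]
```

View pics/s2.png

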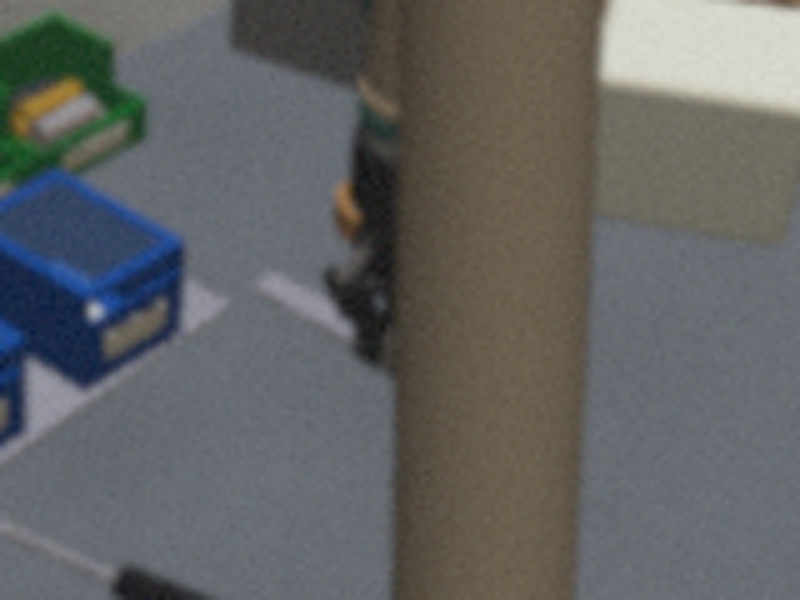

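View pics/t2.png

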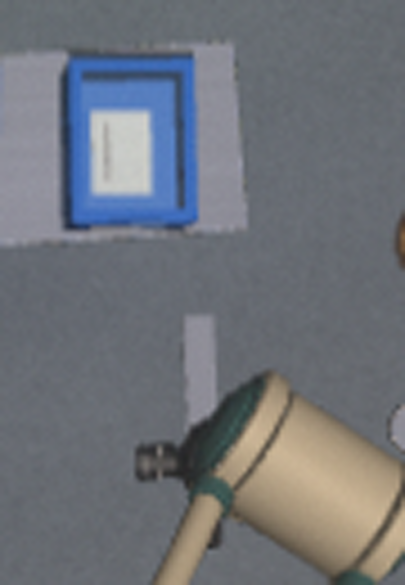

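The tool is lifted. Its tip is at about (200,316) in the top crop and about (262,282) in the side crop. I'll triangulate it.

```bash
python3 - <<'E'
from h import *
t=get_image("top");s=get_image("side")
def tri(a,b):
    P=[]
    u=[]
    for d,x in((t,a),(s,b)):
        K,D,R,tv=cam(d);P.append(np.c_[R,tv]);u.append(cv2.undistortPoints(np.array([[x]],float),K,D).reshape(2,1))
    X=cv2.triangulatePoints(P[0],P[1],*u).ravel();return X[:3]/X[3]
print("tip",tri((270+200/4.5,135+316/4.5),(250+262/5,110+282/5)))
print("pred",proj(t,[.560,-.212,.092]),proj(s,[.560,-.212,.092]))
for c in (((188,316),(258,290)),((214,316),(268,273))): print(tri((270+c[0][0]/4.5,135+c[0][1]/4.5),(250+c[1][0]/5,110+c[1][1]/5)))
# lid front corners of card bin
print("lid front L/R",tri((270+66/4.5,135+222/4.5),(250+90/5,110+300/5)),tri((270+195/4.5,135+222/4.5),(250+183/5,110+243/5)))
# slot model in side
for y in(-.113,-.163,-.213):
  for z in(.062,.082,.087): print(y,z,proj(s,[.632,y,z]).round(1))
E
```

```text
tip [ 0.55784838 -0.21535926  0.08548806]
pred [[313.63007918 204.37643131]] [[301.658966   164.98830388]]
[ 0.55667975 -0.207463    0.08315074]
[ 0.55887409 -0.22491123  0.08797937]
lid front L/R [ 0.62989635 -0.11348238  0.0831591 ] [ 0.63210999 -0.21364789  0.08150466]
-0.113 0.062 [[266.5 174.7]]
-0.113 0.082 [[266.5 170. ]]
-0.113 0.087 [[266.6 168.9]]
-0.163 0.062 [[276.6 168.8]]
-0.163 0.082 [[276.7 164.2]]
-0.163 0.087 [[276.8 163. ]]
-0.213 0.062 [[286.4 163.2]]
-0.213 0.082 [[286.6 158.6]]
-0.213 0.087 [[286.7 157.4]]
```

```bash
python3 -c "
from h import *
go([.488,-.163,.083],0.3)"
```

```text
shift mm [ 39.4 -50.4  20.2] turn [-0.07  0.11  1.09] at [ 0.4499 -0.2143  0.1033] t 4.42 F [ 1.1  -0.18 -2.01]
```

```bash
python3 -m jog '[10,-15,5,0,0,0.5, 20,-30,10,0,0,1, 30,-42,15,0,0,1, 39,-50.4,20,0,0,1.1, 39,-50.4,20,0,0,1.1, 39,-50.4,20,0,0,1.1]' && python3 - <<'E'
from h import *
d=get_image("side"); crop(d,250,130,350,205,8,"s3.png")
t=get_image("top"); crop(t,270,135,360,265,4.5,"t3.png")
go([.557,-.163,.083],0.3)
E
```

```text
clock: 5.18
position: [0.4882, -0.1636, 0.0842]
ee_rot: [0.0, 1.0, 0.003, -0.0]
contact_force: [-0.6, -0.3, -0.5]
width: 0.0184
shift mm [68.9 -0.5  1.4] turn [ 0.02 -0.   -0.03] at [ 0.4881 -0.1638  0.0844] t 5.28 F [ 1.45  0.21 -1.01]
```

View pics/s3.png

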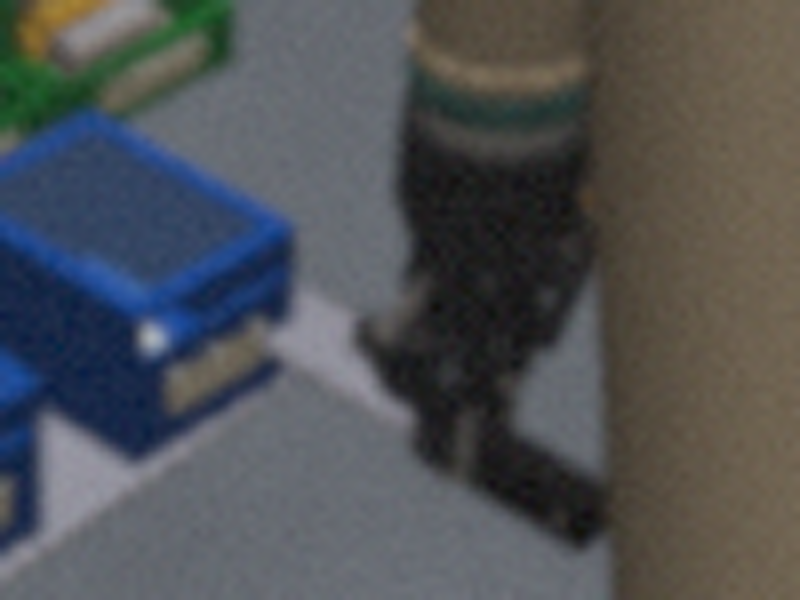

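View pics/t3.png

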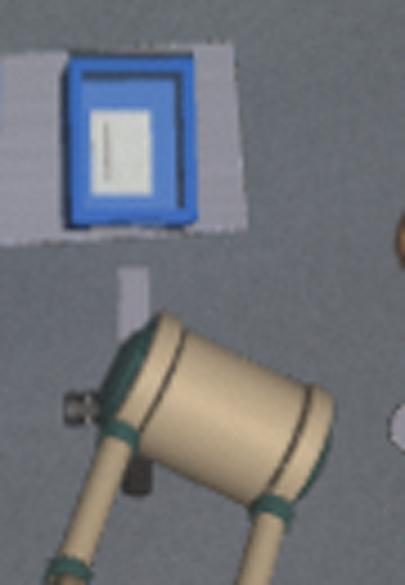

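```bash
python3 - <<'E'
from h import *
t=get_image("top");s=get_image("side")
for P in ([.598,-.163,.073],[.598,-.151,.073],[.598,-.175,.073],[.513,-.163,.073],[.42,-.163,.073]):
    print((proj(t,P)[0]-[270,135])*4.5,(proj(s,P)[0]-[250,130])*8)
for P in ([.632,-.120,.066],[.632,-.163,.066],[.632,-.163,.078],[.632,-.205,.066]):print((proj(s,P)[0]-[250,130])*8)
crop(s,265,150,325,195,13,"s4.png")
E
```

```text
[130.34165371 265.68045107] [269.2642749  323.80159529]
[115.30390535 265.76935929] [249.97188405 335.17078657]
[145.36331389 265.59142968] [288.39680919 312.52683039]
[131.78834719 372.89012919] [415.19466136 411.14505975]
[133.16099338 490.83623999] [585.79567865 513.35865831]
[143.2971243  343.53346296]
[212.9427013  303.28072794]
[213.70496913 281.11827941]
[279.02832405 265.09089804]
```

View pics/s4.png

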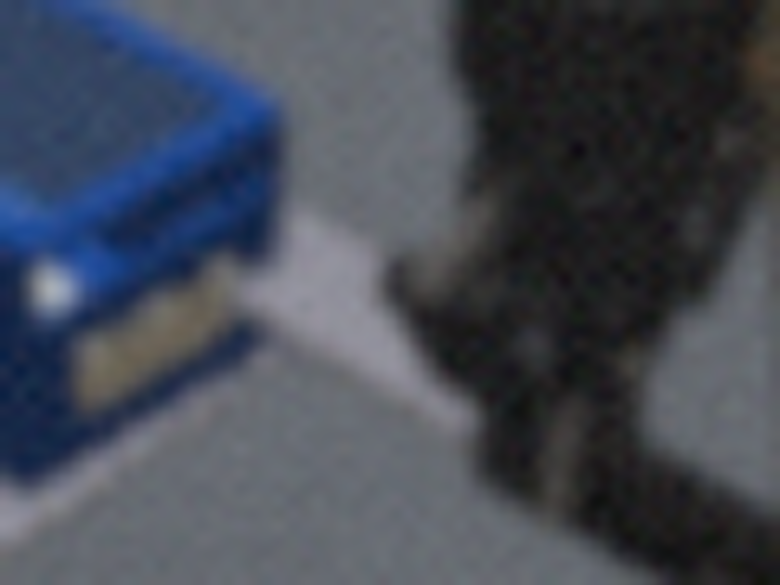

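```bash
python3 - <<'E'
from h import *
t=get_image("top");s=get_image("side")
f=s["frame"].astype(int)
for y in(-.14,-.165,-.195):
    c=int(round(proj(s,[.632,y,.07])[0,0]))
    print(y,c,{z:round(proj(s,[.632,y,z])[0,1],1) for z in(.004,.062,.082,.087)})
    for r in range(154,186): print(r,f[r,c],end=" ")
    print()
K,D,R,tv=cam(t);print(-R.T@tv)
c=298
for r in list(range(144,154))+list(range(178,190)):print(r,t["frame"][r,c],end=" ")
print([(z,x,proj(t,[x,-.165,z])[0,1].round(1)) for z,x in((.087,.632),(.0,.632),(.087,.762))])
E
```

```text
-0.14 272 {0.004: np.float64(184.5), 0.062: np.float64(171.5), 0.082: np.float64(166.9), 0.087: np.float64(165.7)}
154 [52 69 98] 155 [53 69 98] 156 [50 67 98] 157 [52 71 99] 158 [52 69 99] 159 [52 70 97] 160 [57 71 99] 161 [52 69 97] 162 [ 51  69 103] 163 [ 47  72 114] 164 [ 40  73 138] 165 [ 37  76 145] 166 [ 24  61 127] 167 [ 29  54 107] 168 [ 27  59 116] 169 [ 25  64 138] 170 [ 33  73 152] 171 [ 36  76 147] 172 [ 31  62 116] 173 [27 43 87] 174 [30 45 72] 175 [73 77 90] 176 [102 100 103] 177 [109 104  95] 178 [110 101  88] 179 [104  98  86] 180 [94 89 83] 181 [62 65 72] 182 [31 43 68] 183 [39 49 73] 184 [ 72  82 100] 185 [114 117 131] 
-0.165 277 {0.004: np.float64(181.6), 0.062: np.float64(168.6), 0.082: np.float64(164.0), 0.087: np.float64(162.8)}
154 [ 40  72 133] 155 [ 49  75 119] 156 [44 66 99] 157 [54 69 98] 158 [51 66 98] 159 [ 56  73 103] 160 [ 47  69 110] 161 [ 40  72 127] 162 [ 33  74 141] 163 [ 33  67 130] 164 [22 49 96] 165 [27 45 76] 166 [19 36 72] 167 [28 47 86] 168 [24 49 98] 169 [20 48 97] 170 [20 45 85] 171 [31 46 73] 172 [73 78 87] 173 [107 103 103] 174 [109 104 
[... 671 characters left out ...]
3 52 75] 177 [60 68 91] 178 [ 84  89 101] 179 [104 104 112] 180 [110 113 119] 181 [105 110 117] 182 [105 110 117] 183 [105 110 117] 184 [109 117 123] 185 [104 109 117] 
[0.51315506 0.0128287  1.4240222 ]
144 [104 110 115] 145 [111 113 124] 146 [ 99  99 112] 147 [62 77 99] 148 [ 62  96 151] 149 [ 57 105 182] 150 [ 60  97 159] 151 [ 58  75 103] 152 [ 64  90 125] 153 [ 82 116 174] 178 [135 156 193] 179 [ 87 127 192] 180 [ 88 128 190] 181 [ 78 119 189] 182 [ 63 107 186] 183 [ 57  97 169] 184 [ 52  81 137] 185 [103 107 125] 186 [136 136 141] 187 [119 120 129] 188 [ 98 102 107] 189 [104 110 117] [(0.087, 0.632, np.float64(184.2)), (0.0, 0.632, np.float64(186.3)), (0.087, 0.762, np.float64(148.0))]
```

The edge profiles match the expected slot within about 1 px, so I'll insert the blade.

```bash
python3 -m jog '[10,0,1,0,0,0, 20,0,1,0,0,0, 30,0,1,0,0,0, 37,0,1,0,0,0, 44,0,1,0,0,0, 51,0,1,0,0,0, 58,0,1,0,0,0, 66,0,1,0,0,0, 73,0,1,0,0,0, 73,0,1,0,0,0]' && python3 - <<'E'
from h import *
d=get_image("side"); crop(d,250,130,350,205,8,"s5.png")
t=get_image("top"); crop(t,270,135,360,265,4.5,"t5.png")
go([.561,-.163,.083],0.3)
E
```

```text
clock: 6.72
position: [0.5619, -0.1631, 0.0833]
ee_rot: [0.0, 1.0, 0.003, 0.0]
contact_force: [-0.7, 0.7, -1.0]
width: 0.0182
shift mm [-0.1  0.1  0.2] turn [-0.    0.03 -0.  ] at [ 0.5611 -0.1629  0.0832] t 6.83 F [-0.24 -0.29 -1.1 ]
```

View pics/s5.png

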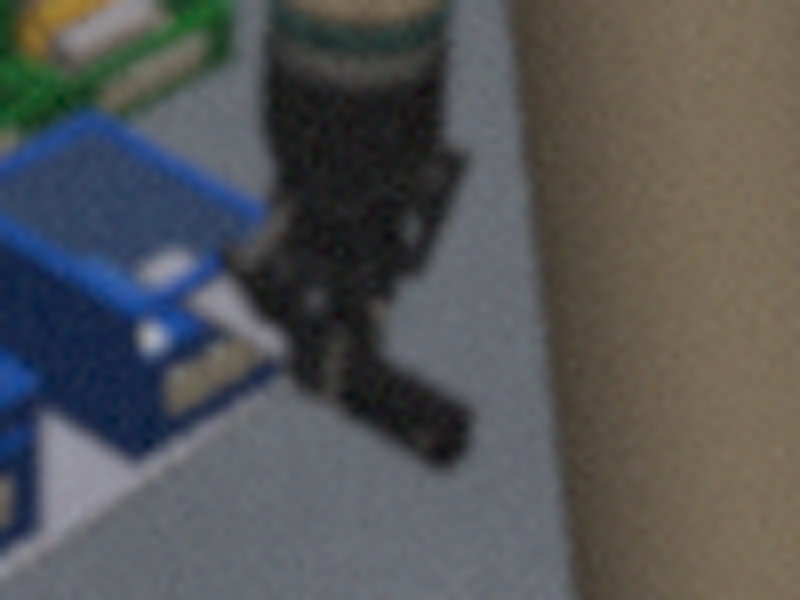

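View pics/t5.png

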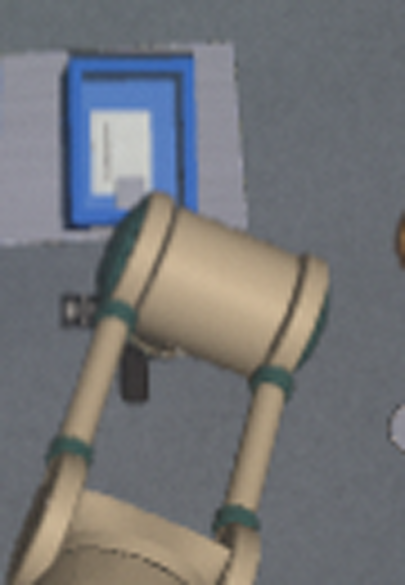

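The blade is in the slot: its tip shows through the pane at (130,190) in the top crop, just over the card's lower edge. Next I'll work out the levering arc.

```bash
python3 - <<'E'
from h import *
go([.561,-.163,.083],0.3,10)
r=.091;h=np.array([.762,.082])
for ph in range(0,76,5):
    p=np.radians(ph);a=np.radians(ph*15/70)
    n=np.array([np.sin(p),np.cos(p)])
    tip=h+r*np.array([-np.cos(p),np.sin(p)])-.0015*n
    T=tip-.110*np.array([np.cos(a),np.sin(a)])+.011*np.array([-np.sin(a),np.cos(a)])
    print(ph,np.round((T-[.5611,.0832])*[1e3,-1e3],1),round(np.degrees(a),1))
E
```

```text
shift mm [-0.1  0.1  0.2] turn [-0.   10.03 -0.  ] at [ 0.5611 -0.1629  0.0832] t 6.83 F [-0.24 -0.29 -1.1 ]
0 [-0.1 -8.3] 0.0
5 [ -0.1 -14.2] 1.1
10 [  0.7 -20. ] 2.1
15 [  2.2 -25.7] 3.2
20 [  4.4 -31.3] 4.3
25 [  7.2 -36.6] 5.4
30 [ 10.8 -41.6] 6.4
35 [ 15.  -46.3] 7.5
40 [ 19.8 -50.6] 8.6
45 [ 25.2 -54.5] 9.6
50 [ 31.1 -57.9] 10.7
55 [ 37.5 -60.8] 11.8
60 [ 44.4 -63.1] 12.9
65 [ 51.7 -64.8] 13.9
70 [ 59.3 -66. ] 15.0
75 [ 67.2 -66.4] 16.1
```

```bash
python3 -m jog '[0,0,-5,0,0,0, 0,0,-8,0,0,0, 0,0,-11,0,0.6,0, 0,0,-14.2,0,1.1,0, 0.3,0,-17,0,1.6,0, 0.7,0,-20,0,2.1,0, 2.2,0,-25.7,0,3.2,0, 4.4,0,-31.3,0,4.3,0, 4.4,0,-31.3,0,4.3,0]' && python3 - <<'E'
from h import *
d=get_image("side"); crop(d,250,110,350,185,8,"s6.png")
s=get_state();print(s["position"],s["contact_force"],s["moment"])
E
```

```text
clock: 7.95
position: [0.5657, -0.163, 0.1154]
ee_rot: [0.0, 0.999, 0.002, 0.038]
contact_force: [-0.0, 0.1, -1.9]
width: 0.0183
[ 0.56587145 -0.1630415   0.11523361] [ 0.69905932  0.86036359 -1.59826692] [-0.05823815  0.09072636 -0.06490468]
```

View pics/s6.png

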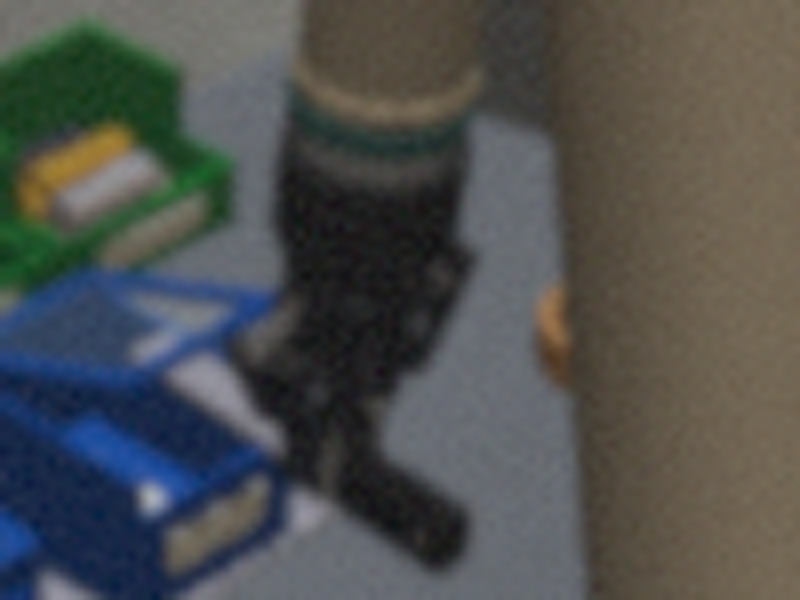

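The lid is rising on the blade, at about 20°. I'll recompute the rest of the arc in the present tool axes.

```bash
python3 - <<'E'
from h import *
r=.091;h=np.array([.762,.082])
def T(ph):
    p=np.radians(ph);a=np.radians(ph*15/70);n=np.array([np.sin(p),np.cos(p)])
    tip=h+r*np.array([-np.cos(p),np.sin(p)])-.0015*n
    return tip-.110*np.array([np.cos(a),np.sin(a)])+.011*np.array([-np.sin(a),np.cos(a)]),np.degrees(a)
t0,a0=T(20);c,s=np.cos(np.radians(a0)),np.sin(np.radians(a0))
for ph in range(20,77,5):
    t,a=T(ph);d=(t-t0)*1e3
    print(ph,round(d[0]*c+d[1]*s,1),round(d[0]*s-d[1]*c,1),round(a-a0,1))
E
```

```text
20 0.0 0.0 0.0
25 3.3 -5.1 1.1
30 7.2 -9.8 2.1
35 11.7 -14.2 3.2
40 16.9 -18.2 4.3
45 22.5 -21.6 5.4
50 28.7 -24.6 6.4
55 35.3 -27.0 7.5
60 42.3 -28.8 8.6
65 49.7 -29.9 9.6
70 57.3 -30.5 10.7
75 65.2 -30.4 11.8
```

```bash
python3 -m jog '[3.3,0,-5.1,0,1.1,0, 7.2,0,-9.8,0,2.1,0, 11.7,0,-14.2,0,3.2,0, 16.9,0,-18.2,0,4.3,0, 22.5,0,-21.6,0,5.4,0, 28.7,0,-24.6,0,6.4,0, 35.3,0,-27,0,7.5,0, 42.3,0,-28.8,0,8.6,0, 49.7,0,-29.9,0,9.6,0, 49.7,0,-29.9,0,9.6,0]' && python3 - <<'E'
from h import *
d=get_image("side"); crop(d,230,90,350,180,6.6,"s7.png")
s=get_state();print(s["position"],s["contact_force"],s["moment"])
t=get_image("top"); crop(t,270,125,360,255,4.5,"t7.png")
E
```

```text
clock: 9.25
position: [0.6142, -0.163, 0.1487]
ee_rot: [0.0, 0.992, 0.002, 0.122]
contact_force: [0.1, -0.8, -0.9]
width: 0.0183
[ 0.61401789 -0.1630017   0.14865492] [ 0.65939534  0.51013213 -0.98791428] [0.01753787 0.18794708 0.01075701]
```

View pics/s7.png

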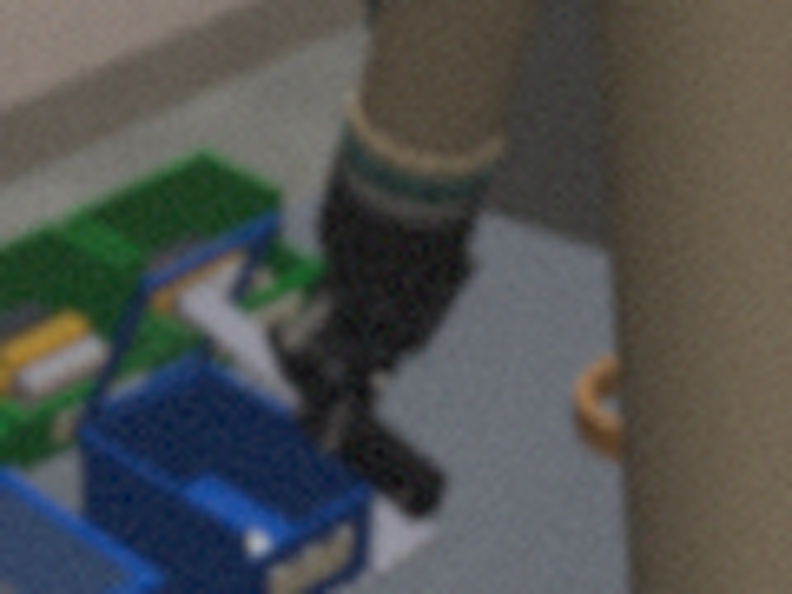

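View pics/t7.png

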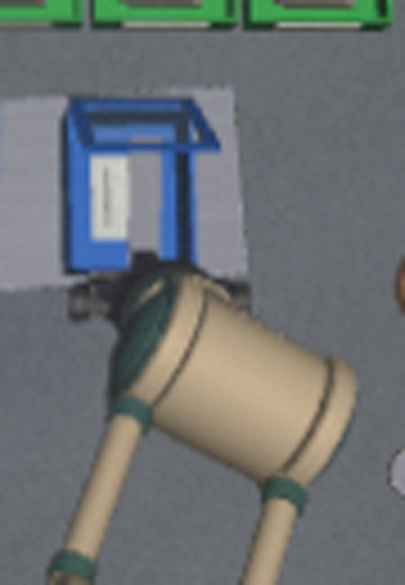

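The lid now stands steep, with its front edge at row ~150 in the top crop and the blade still under it. I'll estimate the angle.

```bash
python3 - <<'E'
from h import *
t=get_image("top");s=get_image("side")
for ph in(50,55,60,65,70,75):
    p=np.radians(ph)
    for y in(-.113,-.213):
        P=[.762-.13*np.cos(p),y,.082+.13*np.sin(p)]
        print(ph,y,((proj(t,P)[0]-[270,125])*4.5).round(0),((proj(s,P)[0]-[230,90])*6.6).round(0))
go([.60,-.163,.149],0.3,14)
E
```

```text
50 -0.113 [ 80. 192.] [180. 331.]
50 -0.213 [215. 192.] [318. 260.]
55 -0.113 [ 81. 179.] [168. 313.]
55 -0.213 [217. 178.] [306. 243.]
60 -0.113 [ 81. 164.] [155. 295.]
60 -0.213 [218. 164.] [293. 226.]
65 -0.113 [ 82. 150.] [141. 279.]
65 -0.213 [219. 149.] [280. 210.]
70 -0.113 [ 82. 134.] [127. 264.]
70 -0.213 [219. 134.] [266. 196.]
75 -0.113 [ 82. 119.] [113. 250.]
75 -0.213 [220. 119.] [252. 183.]
shift mm [-12.9   0.   -3.9] turn [ 0.03  0.04 -0.01] at [ 0.6135 -0.1629  0.1484] t 9.45 F [ 0.48  0.43 -1.23]
```

Both views agree on about 65°. I'll withdraw straight back and level the tool.

```bash
python3 -m jog '[-7,0,-1.7,0,0,0, -19,0,-4.8,0,0,0, -34,0,-8.5,0,0,0, -53,0,-13.2,0,0,0, -73,0,-18.2,0,0,0, -97,0,-24.2,0,0,0, -121,0,-30.2,0,0,0, -145,0,-36.2,0,0,0, -145,0,-36.2,0,-6,0, -145,0,-36.2,0,-13.9,0]' && python3 -m jog '[0,0,0,0,0,0,0,0,0,0,0,0]' && python3 - <<'E'
from h import *
go([.4505,-.2155,.06],1.4)
t=get_image("top"); crop(t,180,125,360,255,4.4,"t8.png")
d=get_image("side"); crop(d,180,100,350,220,4.7,"s8.png")
E
```

```text
clock: 10.7
position: [0.4613, -0.1636, 0.1493]
ee_rot: [0.001, 1.0, 0.001, -0.002]
contact_force: [0.8, -1.0, -1.6]
width: 0.0182
clock: 10.95
position: [0.4624, -0.1629, 0.1481]
ee_rot: [-0.0, 1.0, 0.003, 0.0]
contact_force: [-0.6, -0.4, -2.1]
width: 0.0182
shift mm [-12.2  52.6  88. ] turn [-0.06 -0.01 -1.09] at [ 0.4624 -0.1629  0.1481] t 10.95 F [-0.61 -0.42 -2.11]
```

View pics/t8.png

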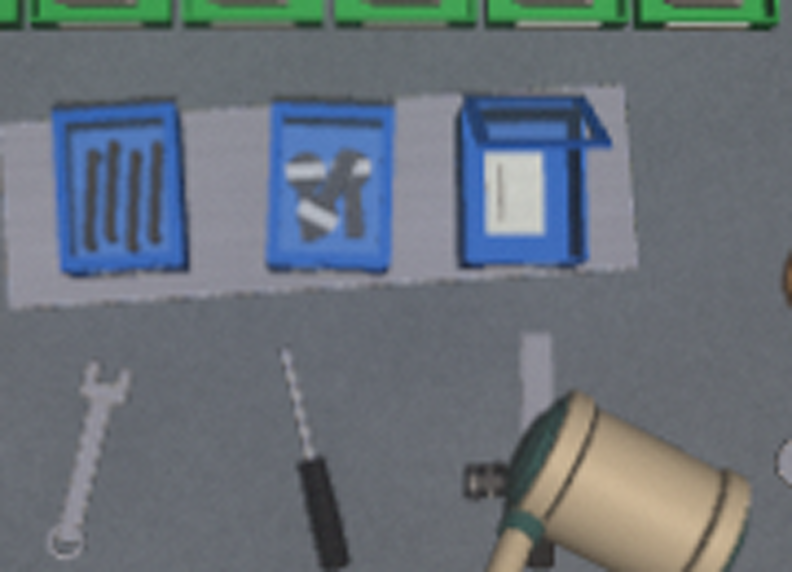

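View pics/s8.png

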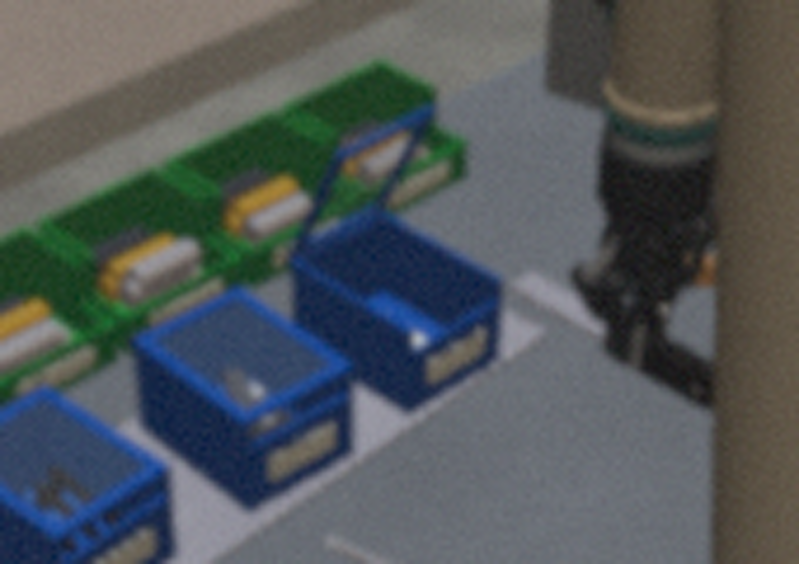

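The lid stays up and the other two bins are still shut. Now I'll take the tool back to its place and lower it.

```bash
python3 -m jog '[-4,18,20,0,0,-0.4, -8,35,40,0,0,-0.8, -12,52.6,60,0,0,-1.1, -12,52.6,80,0,0,-1.1, -12,52.6,95,0,0,-1.1, -12,52.6,105,0,0,-1.1, -12,52.6,112,0,0,-1.1, -12,52.6,117,0,0,-1.1, -12,52.6,117,0,0,-1.1,-12,52.6,117,0,0,-1.1]' && python3 - <<'E'
from h import *
go([.4505,-.2155,.0247],1.4)
d=get_image("side"); crop(d,250,110,410,230,5,"s9.png")
E
```

```text
clock: 12.3
position: [0.4522, -0.2163, 0.0318]
ee_rot: [0.0, 1.0, 0.012, 0.0]
contact_force: [-0.6, 0.8, -1.1]
width: 0.0185
shift mm [-1.6 -0.8  7.1] turn [ 0.03 -0.04  0.  ] at [ 0.4522 -0.2163  0.0318] t 12.3 F [-0.6   0.84 -1.09]
```

View pics/s9.png

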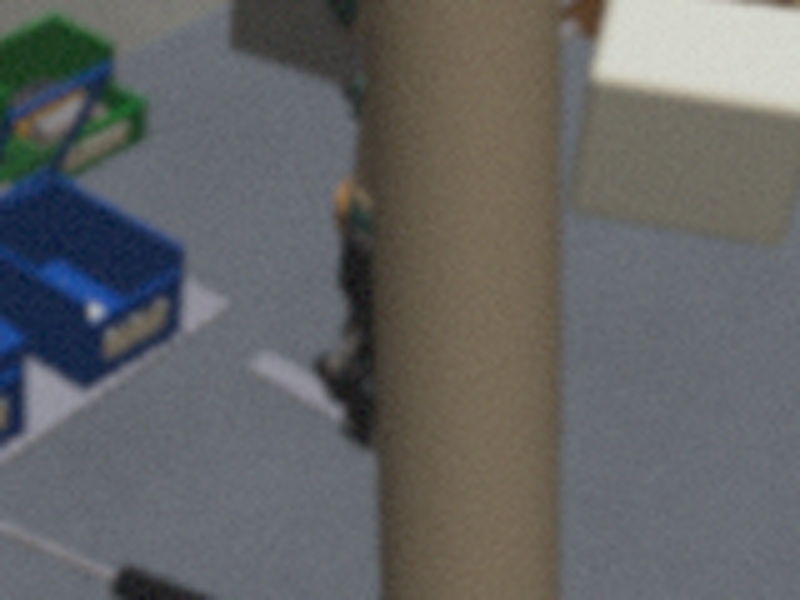

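The tool hangs level with its blade tip at (255,360) in the crop, about 7 mm above its rest height. I'll lower it in small steps.

```bash
python3 -m jog '[0,0,2,0,0,0, 0,0,4,0,0,0, 0,0,5,0,0,0, 0,0,6,0,0,0, 0,0,6,0,0,0]' && python3 -m jog '[0,0,0.5,0,0,0, 0,0,1,0,0,0, 0,0,1,0,0,0]'
```

```text
clock: 12.98
position: [0.4518, -0.2162, 0.0253]
ee_rot: [-0.0, 1.0, 0.012, -0.0]
contact_force: [0.5, 0.4, -0.6]
width: 0.0183
clock: 13.35
position: [0.4519, -0.2162, 0.0247]
ee_rot: [0.0, 1.0, 0.012, 0.0]
contact_force: [-0.6, 0.1, 1.7]
width: 0.0182
```

Contact reads +1.7 N, so it is touching the bench. Releasing.

```bash
python3 -m jog '[0,0,0,0,0,0,0,0,0,0,0,0,0,0,0,0,0,0,0,0,0,0,0,0,0,0,0,0,0,0,0,0,0,0,0,0,0,0,0,0,0,0]' 0 30 && python3 -m jog '[0,0,-8,0,0,0, 0,0,-25,0,0,0, 0,0,-50,0,0,0, 0,0,-85,0,0,0, 0,0,-120,0,0,0, 0,0,-160,0,0,0, -30,30,-180,0,0,0, -70,70,-180,0,0,0, -110,110,-180,0,0,0, -150,150,-180,0,0,0]' && python3 -m jog '[-40,40,0,0,0,0, -80,80,0,0,0,0, -80,80,0,0,0,0, -80,80,0,0,0,0]' && python3 - <<'E'
from h import *
t=get_image("top"); cv2.imwrite("pics/t10.png",t["frame"][:,:,::-1]); crop(t,180,125,360,265,4.2,"t10z.png")
d=get_image("side"); crop(d,180,100,350,225,4.6,"s10.png")
print(get_state()["clock"])
E
```

```text
clock: 14.22
position: [0.4518, -0.2162, 0.0245]
ee_rot: [0.0, 1.0, 0.012, -0.0]
contact_force: [0.4, -0.5, 0.2]
width: 0.0853
clock: 15.48
position: [0.3043, -0.3708, 0.2053]
ee_rot: [0.001, 1.0, 0.012, 0.0]
contact_force: [1.0, -0.6, 0.0]
width: 0.0852
clock: 15.98
position: [0.2275, -0.4511, 0.2046]
ee_rot: [-0.0, 1.0, 0.012, 0.0]
contact_force: [0.5, -0.1, 0.7]
width: 0.0854
16.075
```

View pics/t10.png

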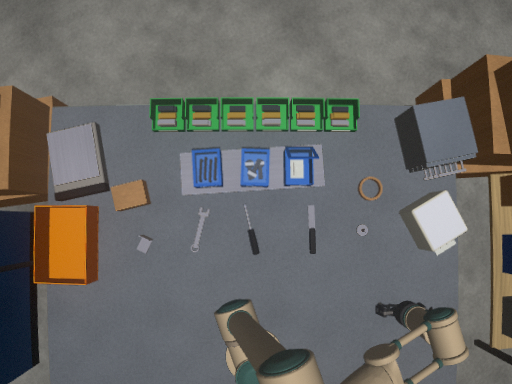

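View pics/t10z.png

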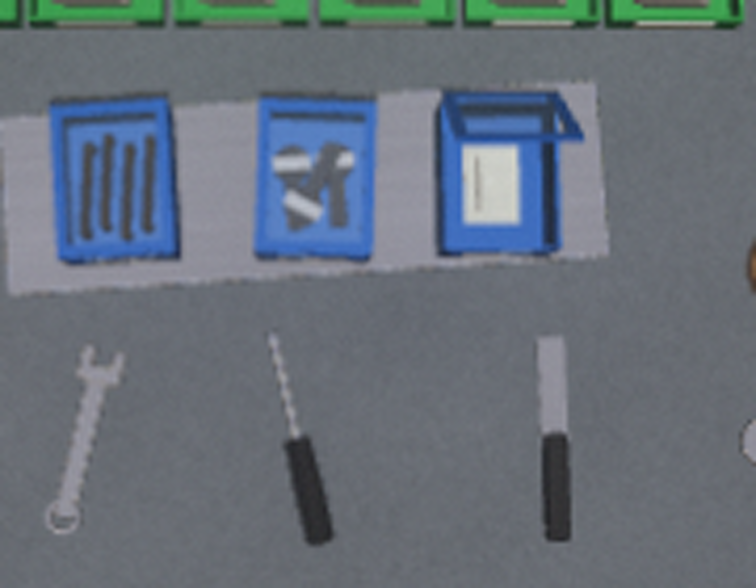

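View pics/s10.png

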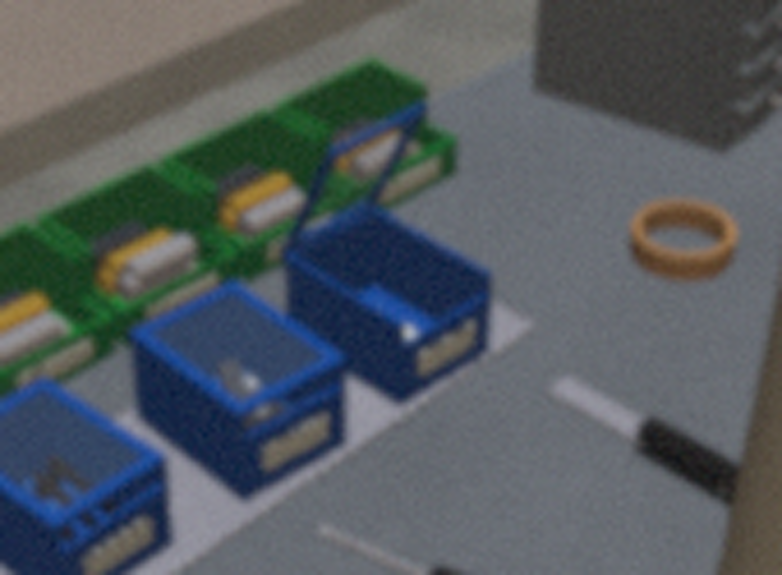

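The card bin's lid stands open, with its front edge at (510,135) in the zoomed top view. The tool lies flat at (555,440), the other lids are shut and the bystanders have not moved. Handing in.

```bash
python3 -c "
from rig import *
print(sign_off())"
```

```text
the job is handed in; nothing more can be done
None
```

The bin that holds only the white card, nearest the tape ring, now has its lid standing open at about 65°. I slid the pry tool's blade into its slot, levered the lid up, drew the blade straight back out and laid the tool flat on the bench where it had been. I handed the job in at about 16 s on the robot's clock.

- **Lid angle:** the top and side views agreed on about 65° while the blade was still under the lid. The last pictures, taken after the arm had moved away, show it still up.
- **Other things:** the two stocked bins are shut, and the bystanders look unmoved by eye in the top view. The tool is back within a couple of millimetres of its starting place.
- **Forces:** the readings I took stayed under about 6 N, and the highest was while gripping the handle on the bench. I read the force only at the end of each move, so a brief peak between readings would not show.
- **Disagreement:** triangulating from pixels I picked by eye put the bin's edges and the blade tip about 5 mm low. Edge profiles in the side view matched the expected slot within about 1 to 1.5 pixels, so I used those, and the blade went in cleanly.
- **Tool dimension:** the blade measured about 85 mm ahead of the handle, against the 65 mm stated. That agrees with the tip being 110 mm ahead of the grip point.

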